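Buzz a visitor in at the door-entry phone and hang up

TASK

A visitor is waiting at the street door and the call is still open: on the door-entry phone, push the green door-release button inside its guard ring fully in, hold it there for about two seconds so the door can be opened, and let it spring back out. Then end the call: hang the handset that lies on the desk up in the sloping cradle, either way round, set down gently and fully home in both cups so that it holds the small white cradle switch down. Leave the console at the tilt it is set to (its stiff hinge gives way if it is pushed hard) and disturb nothing else on the desk.

Things in the scene. Friction and masses are not known exactly. Their poses are not given: they have to be found in the camera images.
- stand: Dark foot and neck of the door-entry phone, fixed where it stands; foot 170 x 150 mm. Origin: centre of the foot's underside on the desk; x to the back of the phone, y to its left, z up. The console's hinge axis runs along y, 90 mm above the origin.
- console (a joint): Tilt of the light grey console on its friction hinge, rad: 0 is level, larger raises its far (+x) edge, so that its face looks up and towards the robot. About 1 N m makes it slip: more than about 14 N on the button or 10 N at one end of the cradle turns it.
- console_top (a point): Middle of the console's far (upper) edge at face height. The console is 236 mm (up the slope, its x) by 170 mm (its y) and its face lies 34 mm from the hinge axis, square to it. Axes as cradle.
- cradle (a point): Middle of the handset cradle on the console's left half, midway between its two cups, level with their floors (10 mm above the face, 44 mm from the hinge axis). x up the slope, y left, z out of the face. Each cup spans 66 to 107 mm from here along x, 52 mm wide between 15 mm high cheeks that flare out above; 215 mm between the end lips (16 mm high). Between the cups the sides are open.
- button_top (a point): Centre of the top of the green door-release button, 30 mm across, low on the console's right half (62 mm down the slope, 40 mm right of its middle; 8.5 mm above the face when out). It moves with the button; z out of the face. A dark guard ring round it, 44 mm across inside at its rim, stands 1.5 mm higher than the button when out.
- door_button (a joint): Travel of the green door-release button, m: 0 out, 0.006 fully in; about 2 N to start it, 6 N fully in. Its spring pushes it back out.
- cradle_switch (a joint): Travel of the small white cradle switch (12 x 20 mm) in the upper cup, 90 mm up the slope from cradle, m: 0 out, standing 5 mm above the cup's floor; 0.005 when a seated handset holds it down level with the floor. 0.3 N presses it: the handset's own weight is enough.
- handset: Black telephone handset without cord, 208 x 44 x 36 mm, about 0.16 kg, lying on the desk with the ear and mouth pieces down. Origin: centre of its underside; x along its length, y across, z up out of its back. Grasp it across y near the middle from above. It hangs with its underside on the cup floors and its x along the cradle's x, either end up.
- mouse_near: Black computer mouse, 63 x 124 x 41 mm, behind the work; leave alone.
- cast_white: Flat white plaster cast of a shoe sole, 353 x 198 x 12 mm, on the right; leave alone.
- tester: Black portable tester, 109 x 181 x 50 mm, on the left; leave alone.
- tape_roll: Roll of brown tape, 96 mm across, 48 mm high; leave alone.
- stapler: Blue stapler, 36 x 140 x 43 mm; leave alone.

How it is judged:
By the outcome, as a careful person would: the job done as asked, in the order asked, and still so for the second after the job is handed in, with the robot touching nothing.
It also fails if it takes over 64 s, if anything falls off the work surface, if the arm or the gripper's body presses on something with over 40 N, if the wrist force passes 120 N, or if a joint passes its speed limit or range.

ROBOT

A 6-joint arm with a two-finger parallel gripper is mounted at the origin on a cart in front of the work surface, level with it; the furniture and walls round the work are solid. World frame = base frame: x ahead of the robot, y to its left, z up, the work surface at z = 0. Lengths are in m, angles in degrees, forces in N, time in s.
With the tool pointing down it reaches from about 0.375 to 0.9 m from the base axis. Payload 3.1 kg.
Tool frame: the origin (TCP) lies on the centre line of the jaws, within the pads' length; the fingertips stand 19 mm ahead of it and the grasp point (between the pads) is the TCP (tips_ahead is the distance from the TCP to the fingertips, in m); z points along the fingers, y is the line along which they close (so a half turn about z gives the same grasp; the last joint's range is limited). The gripper opens to 87 mm and grips with 3 to 60 N. Pads are 19 mm wide; open, the fingers measure 117 mm over their backs; the gripper's body (75 mm by 190 mm) begins 51 mm behind the grasp point.
Start: joints at [63.742, 30.224, 82.088, -0, 67.689, -10.227], TCP at [0.173, 0.601, 0.242] pointing down, gripper open.
Joint ranges: [-176.69, 176.69], [-43.24, 126.21], [12.49, 139.97], [-82, 262], [0, 151.66], [-163.58, 163.58]. Speed limits (degrees/s): [159.86, 159.86, 180, 180, 180, 180].

INTERFACE

Orientations are given as a 3x3 rotation matrix whose columns are the frame's x, y, z axes.
In Python, from rig import read_state, capture, hand_in, trace, landmark_of, tips_ahead gives the robot as it stands.
- The arm moves only by the shell command python3 -m jog 'ROWS'. ROWS is JSON, a list of rows, each an object of numbers: "tx", "ty", "tz": the shift along the tool's x, y, z in cm; "roll": the turn about the tool's z in rad; "jaw": the opening, from 0 (shut) to 1 (fully open). A call has 1 to 8 rows; each row shifts and turns the commanded pose from where the row before left it, along the tool's axes as they then stand; what a row does not reach is not made up. A row lasts 1/10 s, in which the tool goes at most 50 mm and 8.59 degrees, less where a joint would pass 70% of its speed; a pose out of reach is approached as far as the arm can. A call with a gripper value outside its range is refused whole. The fingers move at their own pace and stop on an object; the grip force is fixed at half the most. Time passes only in rows, so rows that do not move let the fingers close. It gives the time, the measured TCP pose, the force, the opening and the grip force at its end, in the units of the state.
- read_state(): the state, without advancing time (a new reading comes with each control period).
- capture(name): name is "side" or "top"; returns a dict with "img" (384x512x3 uint8, red, green, blue), "vertical_fov" (degrees; the focal length in pixels is half the picture's height over the tangent of half this angle, whatever the lens; pixels are square), "cx", "cy" (the principal point, pixels), "k1" (the pictures are not rectified: a ray, as slopes to the right and down, at radius r is drawn at 1 + k1 r^2 times it, then the intrinsics apply), "cam_to_world" (4x4, takes a point from camera to world coordinates). Camera axes: x right, y up, looking along -z (the intrinsics and any distortion apply to the point x, -y, -z); pixel columns grow to the right and rows downward; lengths in m; the calibration is good to about 2 mm. A picture is of the moment at which its call begins. There is no depth.
- hand_in(): hands the job in; it is judged then, once.
Trained networks look in the newest picture that a camera, given by its name, has taken for a name from the list of things; names that differ only in an ending like _2 or _b are one class to them, and where a whole thing is asked for, a point or a joint stands for the part that bears it (a point fixed in the world has none). Each returns a list of dicts, best first, with "p" (0 to 1); they miss things now and then, are a little off and sometimes report something else, mostly with a low value. They report only what shows in the picture. A call takes as long as a camera call.
- trace(camera, thing): "pixels" (384x512 bool, what is visible of it) and "bbox" ([left, top, width, height] in pixels, round what is visible of it).
- landmark_of(camera, thing): "point" ([row, column] in pixels: a listed point, or the origin of a listed thing).
The state is a dict: "time_s": time; "joint_positions": joint angles; "qvel": joint speeds; "tau": joint torques, N m; "position": TCP position; "tcp_rot": TCP orientation; "force": force on the tool from outside, world axes, zero at the start; "moment": the same for the moment, N m; "opening": opening from 0.0 (shut) to 1.0 (fully open); "grasp_force": force on a finger pad.
Only numpy, scipy, OpenCV 4.12 (cv2) and the standard library are available. Lean on these libraries where they do the work, as an engineer would, in place of code of your own. Each camera call takes 0.05 s, during which the arm holds its last target. There are 200 camera calls.

## Working session

There is one attempt and no reset: what is moved stays moved. The work goes in short steps, Python scripts to look and compute and a shell command to move; the robot and the scene stay as the last step left them, time stands still between calls to the robot, and variables do not carry over. Pictures are saved under pics/ and viewed, at most 10 in all, crops included, and the job is handed in when it is done.

```bash
mkdir -p pics; ls; cat > h.py <<'E'
import numpy as np, cv2
from rig import *
def cap(n,save=None):
    c=capture(n)
    if save: cv2.imwrite(save,c['img'][:,:,::-1])
    return c
def K(c):
    f=192/np.tan(np.radians(c['vertical_fov']/2)); return f
def ray(c,rc):
    f=K(c); d=np.array([(rc[1]-c['cx'])/f,(rc[0]-c['cy'])/f]); u=d.copy()
    for _ in range(30): u=d/(1+c['k1']*(u@u))
    M=np.array(c['cam_to_world']); v=M[:3,:3]@np.array([u[0],-u[1],-1]); return M[:3,3],v/np.linalg.norm(v)
def proj(c,p):
    M=np.array(c['cam_to_world']); q=M[:3,:3].T@(np.asarray(p)-M[:3,3]); u=np.array([q[0],-q[1]])/-q[2]
    u=u*(1+c['k1']*(u@u)); f=K(c); return np.array([c['cy']+f*u[1],c['cx']+f*u[0]])
def onz(c,rc,z):
    o,v=ray(c,rc); return o+v*(z-o[2])/v[2]
def tri(c1,a,c2,b):
    o1,v1=ray(c1,a);o2,v2=ray(c2,b)
    s=np.linalg.lstsq(np.c_[v1,-v2],o2-o1,rcond=None)[0]
    p,q=o1+s[0]*v1,o2+s[1]*v2; return (p+q)/2,np.linalg.norm(p-q)
E
python3 - <<'E'
from h import *
np.set_printoptions(precision=4,suppress=True)
C={n:cap(n,f'pics/{n}0.png') for n in('side','top')}
for n in C: print(n,{k:v for k,v in C[n].items() if k!='img'})
L={}
for t in ['stand','console_top','cradle','button_top','handset','cradle_switch','tape_roll','stapler','tester','mouse_near','cast_white']:
    r={n:landmark_of(n,t) for n in C}
    print(t,{n:[(np.round(x['point'],1).tolist(),round(x['p'],2)) for x in r[n][:2]] for n in C})
    if r['side'] and r['top']: print('   ',tri(C['side'],r['side'][0]['point'],C['top'],r['top'][0]['point']))
print(read_state())
E
```

```text
pics
side {'vertical_fov': 57.53784803016552, 'cx': 260.3835150092737, 'cy': 195.9909669681258, 'k1': -0.010191519202321522, 'cam_to_world': array([[ 0.9491,  0.2027, -0.241 ,  0.287 ],
       [-0.3148,  0.6285, -0.7113, -0.8907],
       [ 0.0073,  0.7509,  0.6603,  0.9215],
       [ 0.    ,  0.    ,  0.    ,  1.    ]])}
top {'vertical_fov': 44.535586913978435, 'cx': 260.418938461026, 'cy': 199.035689845254, 'k1': -0.1105839892445625, 'cam_to_world': array([[ 0.0163,  0.9937, -0.1112,  0.4136],
       [-0.9999,  0.0159, -0.004 ,  0.0108],
       [-0.0022,  0.1112,  0.9938,  1.5912],
       [ 0.    ,  0.    ,  0.    ,  1.    ]])}
stand {'side': [([247.9, 275.2], 0.76)], 'top': [([201.5, 313.4], 0.74)]}
    (array([ 0.5875, -0.1647, -0.0048]), np.float64(0.0019092470379762645))
console_top {'side': [([200.2, 299.9], 0.71)], 'top': [([160.1, 312.7], 0.64)]}
    (array([ 0.6863, -0.1399,  0.1696]), np.float64(0.019894104911109333))
cradle {'side': [([216.7, 262.7], 0.77)], 'top': [([201.9, 304.9], 0.82)]}
    (array([ 0.5641, -0.1226,  0.1151]), np.float64(0.015740287872352134))
button_top {'side': [([238.0, 267.1], 0.42)], 'top': [([211.6, 335.7], 0.43)]}
    (array([ 0.5395, -0.2205,  0.1225]), np.float64(0.00487461912210447))
handset {'side': [], 'top': [([209.7, 213.7], 0.57)]}Traceback (most recent call last):
  File "<stdin>", line 7, in <module>
ValueError: it knows: button_top, cast_white, console_top, cradle, handset, mouse_near, stand, stapler, tape_roll, tester
```

View pics/side0.png

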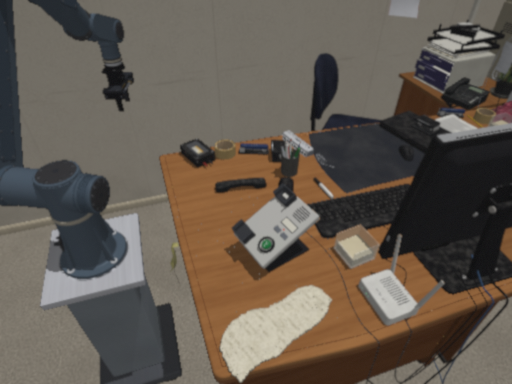

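View pics/top0.png

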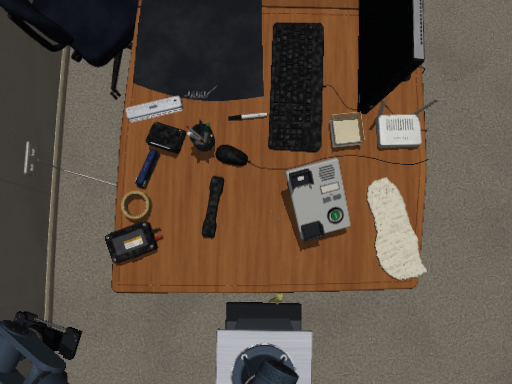

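The side view shows the console with its green button near row 243, col 266, and the handset near (184,240). In the top view the button is near (215,335), the handset near (208,213) and the console centre near (198,318). I'll take enlarged crops to get corners.

```bash
python3 - <<'E'
import cv2,numpy as np
a=cv2.imread('pics/side0.png')[170:280,205:335]; b=cv2.imread('pics/top0.png')[150:250,270:360]
cv2.imwrite('pics/c1.png',cv2.resize(a,None,fx=6,fy=5.4,interpolation=cv2.INTER_CUBIC) if 0 else cv2.resize(a,None,fx=5,fy=5,interpolation=cv2.INTER_CUBIC))
cv2.imwrite('pics/c2.png',cv2.resize(b,None,fx=6,fy=6,interpolation=cv2.INTER_CUBIC))
E
```

```text
(no output)
```

View pics/c1.png

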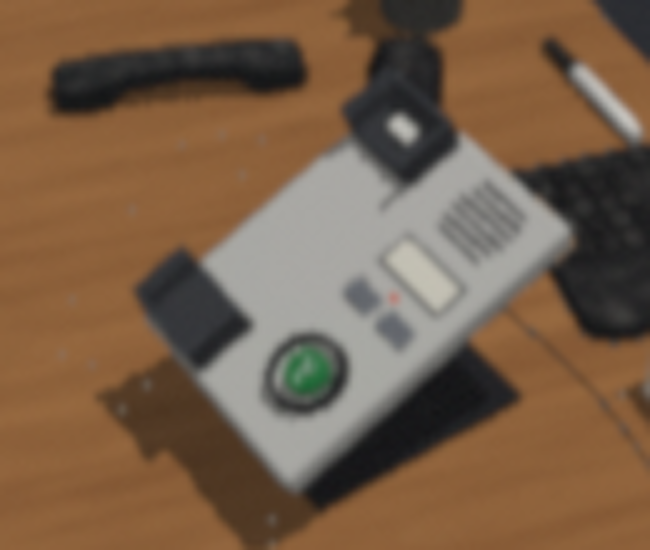

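View pics/c2.png

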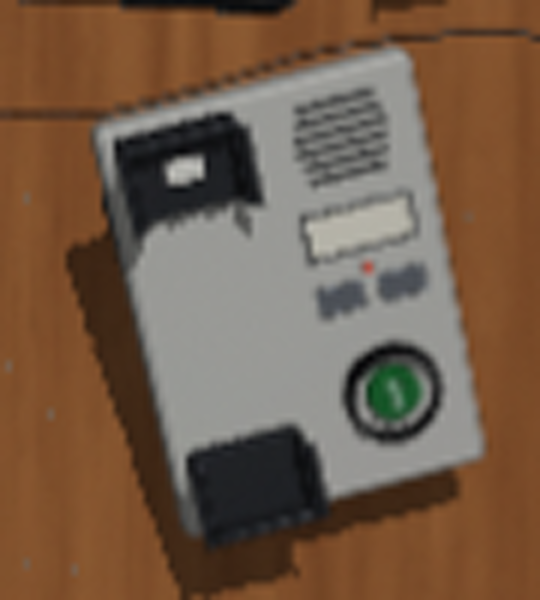

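The crops give sharp console corners, and the green button and white switch are clear in both views. The handset lies crosswise in the side view. I'll fit the pose model.

```bash
cat > fit.py <<'E'
from h import *
from scipy.optimize import least_squares
np.set_printoptions(precision=4,suppress=True)
C={n:cap(n) for n in('side','top')}
def blob(img,f,box):
    r0,r1,c0,c1=box; s=img[r0:r1,c0:c1].astype(float); w=f(s); r,c=np.mgrid[r0:r1,c0:c1]; return np.array([(w*r).sum(),(w*c).sum()])/w.sum()
green=lambda s:np.clip(s[...,1]-s[...,0]-25,0,40)
white=lambda s:np.clip(s.min(-1)-110,0,80)
cs=lambda x,y:np.array([170+(y+.5)/5-.5,205+(x+.5)/5-.5]); ct=lambda x,y:np.array([150+(y+.5)/6-.5,270+(x+.5)/6-.5])
bs=blob(C['side']['img'],green,(235,253,258,276)); bt=blob(C['top']['img'],green,(207,224,327,345))
ss=blob(C['side']['img'],white,(191,200,281,291)); st=blob(C['top']['img'],white,(174,183,295,307))
print('blobs',bs,bt,ss,st)
for a,b in((bs,bt),(ss,st),(cs(574,232),ct(408,48)),(cs(292,487),ct(483,455))): print(tri(C['side'],a,C['top'],b))
def frame(q):
    x,y,yw,t=q[:4]; ex=np.array([np.cos(yw),np.sin(yw),0]); ey=np.array([-ex[1],ex[0],0]); z=np.array([0,0,1.])
    return np.array([x,y,.09]),np.c_[np.cos(t)*ex+np.sin(t)*z,ey,np.cos(t)*z-np.sin(t)*ex]
def P(q,l): o,R=frame(q); return o+R@np.array(l)
def obs(q):
    sw=[.09+q[5],q[4],.049]; b=[-.062,-.04,.0425]; fr=[.118,-.085,.034]; nr=[-.118,-.085,.034]; fl=[.118,.085,.034]
    return [('side',b,bs,3),('top',b,bt,3),('side',sw,ss,3),('top',sw,st,3),('side',fr,cs(574,232),1),('top',fr,ct(408,48),1),('side',nr,cs(292,487),1),('top',nr,ct(483,455),1),('top',fl,ct(97,128),1)]
f=lambda q:np.concatenate([w*(proj(C[n],P(q,l))-p) for n,l,p,w in obs(q)]+[[(q[5])/.004]])
if __name__=='__main__':
    s=least_squares(f,[.58,-.165,.1,.4,.042,0]);q=s.x
    print('q',q,np.degrees(q[2:4])); print(np.round(s.fun,1))
    np.save('q.npy',q); o,R=frame(q); print('R\n',R)
    print('button',P(q,[-.062,-.04,.0425]),'cradle',P(q,[q[5],q[4],.044]),'top',P(q,[.118,0,.034]))
    for n in C:
        for t in('handset',):
            r=trace(n,t)
            for x in r[:2]:
                m=x['pixels']; print(n,x['p'],x['bbox'],m.sum())
                rc=np.argwhere(m); 
                z=.018; w=np.array([onz(C[n],k,z)[:2] for k in rc]); (c,sz,ang)=cv2.minAreaRect(w.astype(np.float32)*1000); print('  rect',c,sz,ang,'mean',w.mean(0))
    print(read_state())
E
python3 fit.py
```

```text
blobs [244.0333 266.2391] [214.6527 335.0394] [195.2239 285.1205] [177.8817 300.4011]
(array([ 0.534 , -0.2227,  0.0985]), np.float64(0.00026407445572425927))
(array([ 0.6389, -0.1047,  0.1721]), np.float64(0.0012132557537076693))
(array([ 0.7064, -0.2207,  0.1654]), np.float64(0.0002624061098131157))
(array([ 0.5037, -0.2778,  0.0647]), np.float64(0.0027973409867038967))
q [ 0.5952 -0.1647  0.2686  0.4643  0.0459 -0.0011] [15.3917 26.605 ]
[-0.9  0.3 -0.   0.5 -0.8  0.4  0.7  0.4 -1.3  0.1 -0.   1.1 -0.1 -1.1
  0.2  0.5  0.2 -0.3 -0.3]
R
 [[ 0.862  -0.2654 -0.4318]
 [ 0.2373  0.9641 -0.1189]
 [ 0.4478  0.      0.8941]]
button [ 0.5341 -0.2231  0.1002] cradle [ 0.5631 -0.1259  0.1289] top [ 0.6823 -0.1408  0.1732]
side 0.76 [217.2, 177.9, 51.0, 16.6] 479
  rect (564.925537109375, 180.2875213623047) (73.90155792236328, 204.24188232421875) 81.21331024169922 mean [0.5652 0.1828]
top 0.93 [202.3, 177.5, 22.3, 58.6] 722
  rect (563.1516723632812, 178.4331512451172) (45.58417892456055, 205.9815673828125) 81.17671203613281 mean [0.5628 0.1787]
{'time_s': 0.8, 'joint_positions': array([ 63.7431,  30.2225,  82.0868,   0.0003,  67.6897, -10.2254]), 'qvel': array([-0.0332,  0.003 , -0.0254,  0.1226,  0.023 ,  0.0147]), 'tau': array([  0.0003, -43.9948, -17.6986,   0.0633,   0.0503,   0.    ]), 'position': array([0.1725, 0.6007, 0.2416]), 'tcp_rot': array([[-0.9611,  0.2762,  0.    ],
       [ 0.2762,  0.9611,  0.    ],
       [ 0.    ,  0.    , -1.    ]]), 'force': array([ 0.1028, -0.2802,  0.1318]), 'moment': array([ 0.0122, -0.0049, -0.0007]), 'grasp_force': 0.0, 'opening': 1.0019808601345608}
```

```bash
cat > d.py <<'E'
import sys
from h import *
# usage: d.py x y z [yaw of tool y deg]: remaining shift in tool cm (current axes), roll rad
a=[float(v) for v in sys.argv[1:]]; s=read_state(); R=np.array(s['tcp_rot'])
y=np.degrees(np.arctan2(R[1,1],R[0,1])); print('pos',np.round(s['position'],4),'yaw',round(y,2),'F',np.round(s['force'],2),'t',s['time_s'],'op',round(s['opening'],3),'j6',round(s['joint_positions'][5],1))
print('tool cm',np.round(R.T@(np.array(a[:3])-s['position'])*100,2),'roll',round(-np.radians(a[3]-y),4) if len(a)>3 else '')
E
python3 -c "from rig import tips_ahead; print(tips_ahead)"
python3 d.py 0.45 0.25 0.24 105.4; python3 d.py .5135 -.2286 .2 105.4
```

```text
0.019
pos [0.1725 0.6007 0.2416] yaw 73.97 F [ 0.1  -0.28  0.13] t 0.8 op 1.002 j6 -10.2
tool cm [-36.35 -26.04   0.16] roll -0.5486
pos [0.1725 0.6007 0.2416] yaw 73.97 F [ 0.1  -0.28  0.13] t 0.8 op 1.002 j6 -10.2
tool cm [-55.67 -70.29   4.16] roll -0.5486
```

```bash
python3 -m jog '[{"tx":-3,"ty":-2.2,"jaw":0},{"tx":-3.4,"ty":-2.4,"jaw":0},{"tx":-3.4,"ty":-2.4,"jaw":0},{"tx":-3.4,"ty":-2.4,"jaw":0},{"tx":-3.4,"ty":-2.4,"jaw":0},{"tx":-3.4,"ty":-2.4,"jaw":0},{"tx":-3.4,"ty":-2.4,"jaw":0},{"tx":-3.4,"ty":-2.4,"jaw":0}]'; python3 d.py .5135 -.2286 .24 105.4
```

```text
pos [0.1725 0.6007 0.2416] yaw 73.97 F [ 0.1  -0.28  0.13] t 0.8 op 1.002 j6 -10.2
tool cm [-55.67 -70.29   0.16] roll -0.5486$[0]: bad value
```

```bash
python3 -m jog '[{"tx":-2.4,"ty":-4.0,"jaw":0},{"tx":-2.4,"ty":-4.0,"jaw":0},{"tx":-2.4,"ty":-4.0,"jaw":0},{"tx":-2.4,"ty":-4.0,"jaw":0},{"tx":-2.4,"ty":-4.0,"jaw":0},{"tx":-2.4,"ty":-4.0,"jaw":0},{"tx":-2.4,"ty":-4.0,"jaw":0},{"tx":-2.4,"ty":-4.0,"jaw":0}]'; python3 d.py .5135 -.2286 .24 105.4
```

```text
pos [0.1725 0.6007 0.2416] yaw 73.97 F [ 0.1  -0.28  0.13] t 0.8 op 1.002 j6 -10.2
tool cm [-55.67 -70.29   0.16] roll -0.5486$[0]: bad value
```

```bash
python3 -m jog '[{"tx":-3.0,"ty":-2.2,"tz":0,"roll":0,"jaw":0}]'; python3 -m jog '[{"tx":-3.0,"ty":-2.2,"tz":0.0,"roll":0.0,"jaw":0.01}]'
```

```text
time_s: 0.9
position: [0.1939, 0.5738, 0.2417]
tcp_rot: [[-0.962, 0.272, 0.0], [0.272, 0.962, 0.004], [0.001, 0.004, -1.0]]
force: [1.1, -0.3, 0.7]
opening: 0.963
grasp_force: 0.0
time_s: 1.0
position: [0.218, 0.5417, 0.2414]
tcp_rot: [[-0.962, 0.274, 0.0], [0.274, 0.962, 0.0], [-0.0, 0.0, -1.0]]
force: [0.9, 0.3, 0.2]
opening: 0.894
grasp_force: 0.0
```

All keys are needed.

```bash
python3 -m jog '[{"tx":-3.4,"ty":-2.4,"tz":0,"roll":0,"jaw":0},{"tx":-3.4,"ty":-2.4,"tz":0,"roll":0,"jaw":0},{"tx":-3.4,"ty":-2.4,"tz":0,"roll":0,"jaw":0},{"tx":-3.4,"ty":-2.4,"tz":0,"roll":0,"jaw":0},{"tx":-3.4,"ty":-2.4,"tz":0,"roll":0,"jaw":0},{"tx":-3.4,"ty":-2.4,"tz":0,"roll":0,"jaw":0},{"tx":-2.4,"ty":-4,"tz":0,"roll":0,"jaw":0},{"tx":-2.4,"ty":-4,"tz":0,"roll":0,"jaw":0}]'; python3 d.py .5135 -.2286 .24 105.4
```

```text
time_s: 1.8
position: [0.3994, 0.2555, 0.2417]
tcp_rot: [[-0.961, 0.276, 0.001], [0.276, 0.961, 0.0], [-0.001, 0.001, -1.0]]
force: [0.4, 0.5, 1.2]
opening: 0.173
grasp_force: 0.0
pos [0.3994 0.2555 0.2417] yaw 73.99 F [0.42 0.54 1.21] t 1.8 op 0.173 j6 -54.9
tool cm [-24.32 -43.38   0.17] roll -0.5482
```

```bash
python3 -m jog '[{"tx":-2.4,"ty":-4,"tz":0,"roll":0,"jaw":0},{"tx":-2.4,"ty":-4,"tz":0,"roll":0,"jaw":0},{"tx":-2.4,"ty":-4,"tz":0,"roll":0,"jaw":0},{"tx":-2.4,"ty":-4,"tz":0,"roll":0,"jaw":0},{"tx":-2.4,"ty":-4,"tz":0,"roll":0,"jaw":0},{"tx":-2.4,"ty":-4,"tz":0,"roll":0,"jaw":0},{"tx":-2.4,"ty":-4,"tz":0,"roll":0,"jaw":0},{"tx":-2.4,"ty":-4,"tz":0,"roll":0,"jaw":0}]'
python3 -m jog '[{"tx":0,"ty":0,"tz":0,"roll":-0.14,"jaw":0},{"tx":0,"ty":0,"tz":0,"roll":-0.14,"jaw":0},{"tx":0,"ty":0,"tz":0,"roll":-0.14,"jaw":0},{"tx":0,"ty":0,"tz":0,"roll":-0.128,"jaw":0},{"tx":0,"ty":0,"tz":0,"roll":0,"jaw":0}]';python3 d.py .5135 -.2286 .147 105.4
```

```text
time_s: 2.6
position: [0.4949, -0.1057, 0.2418]
tcp_rot: [[-0.961, 0.277, 0.001], [0.277, 0.961, -0.0], [-0.001, 0.0, -1.0]]
force: [0.5, 0.2, -0.7]
opening: 0.006
grasp_force: 0.0
time_s: 3.1
position: [0.4947, -0.1038, 0.2417]
tcp_rot: [[-0.964, -0.265, 0.0], [-0.265, 0.964, -0.0], [-0.0, -0.0, -1.0]]
force: [-0.1, -0.8, -0.4]
opening: 0.008
grasp_force: 0.0
pos [ 0.4947 -0.1038  0.2417] yaw 105.34 F [-0.14 -0.75 -0.43] t 3.1 op 0.008 j6 -129.9
tool cm [  1.49 -12.53   9.47] roll -0.001
```

```bash
python3 -m jog '[{"tx":0.5,"ty":-4.2,"tz":0,"roll":0,"jaw":0},{"tx":0.5,"ty":-4.2,"tz":0,"roll":0,"jaw":0},{"tx":0.5,"ty":-4.13,"tz":0,"roll":0,"jaw":0},{"tx":0,"ty":0,"tz":3,"roll":0,"jaw":0},{"tx":0,"ty":0,"tz":3,"roll":0,"jaw":0},{"tx":0,"ty":0,"tz":2,"roll":0,"jaw":0},{"tx":0,"ty":0,"tz":1.4,"roll":0,"jaw":0},{"tx":0,"ty":0,"tz":0,"roll":0,"jaw":0}]'; python3 d.py .5265 -.225 .12 105.4
python3 - <<'E'
from h import *
for n,b in(('side',(170,290,190,350)),('top',(150,250,270,380))):
    c=cap(n); r0,r1,c0,c1=b; cv2.imwrite(f'pics/p_{n}.png',cv2.resize(c['img'][r0:r1,c0:c1,::-1],None,fx=3,fy=3,interpolation=cv2.INTER_CUBIC))
a,b=[cv2.imread(f'pics/p_{n}.png') for n in('side','top')]; 
h=np.zeros((360,a.shape[1]+b.shape[1],3),np.uint8);h[:,:a.shape[1]]=a;h[:b.shape[0],a.shape[1]:]=b;h=h[:,:800];cv2.imwrite('pics/press1.png',h)
E
```

```text
time_s: 3.9
position: [0.5121, -0.2276, 0.1456]
tcp_rot: [[-0.965, -0.263, -0.004], [-0.263, 0.965, 0.003], [0.003, 0.004, -1.0]]
force: [-0.3, -0.5, -0.2]
opening: 0.004
grasp_force: 0.0
pos [ 0.5121 -0.2276  0.1456] yaw 105.22 F [-0.3  -0.46 -0.18] t 3.9 op 0.004 j6 -140.6
tool cm [-1.47 -0.14  2.55] roll -0.0032
```

View pics/press1.png

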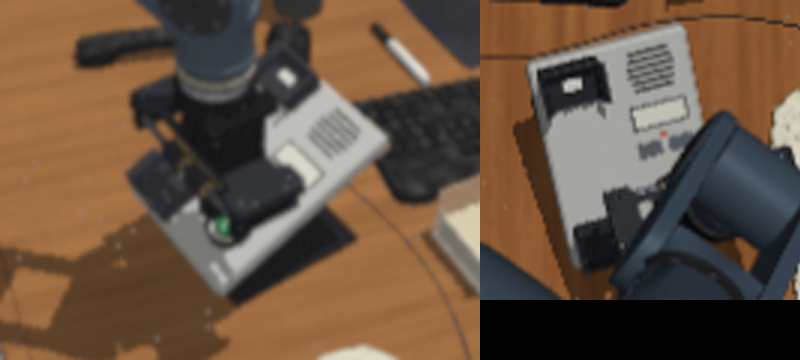

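```bash
python3 -m jog '[{"tx":-0.7,"ty":-0.14,"tz":1.1,"roll":0,"jaw":0},{"tx":-0.5,"ty":0,"tz":0.9,"roll":0,"jaw":0},{"tx":0,"ty":0,"tz":0,"roll":0,"jaw":0},{"tx":0,"ty":0,"tz":0,"roll":0,"jaw":0}]'; python3 d.py .5265 -.225 .12 105.4;  python3 -m jog '[{"tx":-0.1,"ty":0,"tz":0.2,"roll":0,"jaw":0},{"tx":-0.1,"ty":0,"tz":0.2,"roll":0,"jaw":0},{"tx":0,"ty":0,"tz":0,"roll":0,"jaw":0}]'; python3 -m jog '[{"tx":-0.1,"ty":0,"tz":0.2,"roll":0,"jaw":0},{"tx":0,"ty":0,"tz":0,"roll":0,"jaw":0}]'
```

```text
time_s: 4.4
position: [0.5253, -0.2263, 0.1273]
tcp_rot: [[-0.964, -0.265, -0.001], [-0.265, 0.964, 0.0], [0.0, 0.0, -1.0]]
force: [-0.3, 0.1, -0.3]
opening: 0.006
grasp_force: 0.0
pos [ 0.5253 -0.2263  0.1273] yaw 105.39 F [-0.33  0.14 -0.25] t 4.4 op 0.006 j6 -139.9
tool cm [-0.15  0.09  0.73] roll -0.0002
time_s: 4.7
position: [0.5273, -0.2262, 0.1237]
tcp_rot: [[-0.964, -0.265, 0.0], [-0.265, 0.964, -0.0], [-0.0, -0.0, -1.0]]
force: [-0.2, -0.4, 1.5]
opening: 0.006
grasp_force: 0.9
time_s: 4.9
position: [0.5282, -0.2259, 0.1217]
tcp_rot: [[-0.964, -0.265, 0.0], [-0.265, 0.964, -0.0], [-0.0, -0.0, -1.0]]
force: [0.3, -0.1, 4.2]
opening: 0.002
grasp_force: 1.6
```

```bash
J='x'; python3 -m jog '[{"tx":-0.05,"ty":0,"tz":0.1,"roll":0,"jaw":0},{"tx":0,"ty":0,"tz":0,"roll":0,"jaw":0}]'; python3 -m jog '[{"tx":-0.05,"ty":0,"tz":0.1,"roll":0,"jaw":0},{"tx":0,"ty":0,"tz":0,"roll":0,"jaw":0}]'
```

```text
time_s: 5.1
position: [0.5287, -0.2258, 0.1207]
tcp_rot: [[-0.964, -0.265, 0.0], [-0.265, 0.964, -0.0], [-0.0, -0.0, -1.0]]
force: [-1.1, -0.7, 3.9]
opening: 0.009
grasp_force: 1.9
time_s: 5.3
position: [0.5292, -0.2257, 0.1197]
tcp_rot: [[-0.964, -0.265, 0.0], [-0.265, 0.964, -0.0], [-0.0, -0.0, -1.0]]
force: [-0.7, -1.0, 3.4]
opening: 0.001
grasp_force: 2.3
```

```bash
python3 -m jog '[{"tx":-0.05,"ty":0,"tz":0.1,"roll":0,"jaw":0},{"tx":0,"ty":0,"tz":0,"roll":0,"jaw":0}]'; python3 -m jog '[{"tx":-0.05,"ty":0,"tz":0.1,"roll":0,"jaw":0},{"tx":0,"ty":0,"tz":0,"roll":0,"jaw":0}]'; python3 -c "
from rig import *;import numpy as np
f=[]
for i in range(4): capture('side'); f.append(read_state()['force'])
print(np.mean(f,0), read_state()['time_s'])"
```

```text
time_s: 5.5
position: [0.5296, -0.2255, 0.1186]
tcp_rot: [[-0.964, -0.265, 0.0], [-0.265, 0.964, -0.0], [0.0, -0.0, -1.0]]
force: [-1.2, -0.4, 5.7]
opening: 0.007
grasp_force: 2.7
time_s: 5.7
position: [0.53, -0.2255, 0.118]
tcp_rot: [[-0.964, -0.265, -0.0], [-0.265, 0.964, -0.0], [0.0, -0.0, -1.0]]
force: [-2.8, -1.0, 8.1]
opening: 0.008
grasp_force: 3.9
[-2.59681823 -0.67905668  7.24993749] 5.9
```

```bash
python3 -m jog '[{"tx":-0.02,"ty":0,"tz":0.04,"roll":0,"jaw":0},{"tx":0,"ty":0,"tz":0,"roll":0,"jaw":0},{"tx":0,"ty":0,"tz":0,"roll":0,"jaw":0}]'
```

```text
time_s: 6.2
position: [0.53, -0.2255, 0.1179]
tcp_rot: [[-0.964, -0.265, -0.0], [-0.265, 0.964, -0.001], [0.001, -0.0, -1.0]]
force: [-3.6, -1.1, 8.6]
opening: 0.005
grasp_force: 4.9
```

```bash
python3 -m jog '[{"tx":0,"ty":0,"tz":0,"roll":0,"jaw":0},{"tx":0,"ty":0,"tz":0,"roll":0,"jaw":0},{"tx":0,"ty":0,"tz":0,"roll":0,"jaw":0},{"tx":0,"ty":0,"tz":0,"roll":0,"jaw":0},{"tx":0,"ty":0,"tz":0,"roll":0,"jaw":0},{"tx":0,"ty":0,"tz":0,"roll":0,"jaw":0},{"tx":0,"ty":0,"tz":0,"roll":0,"jaw":0},{"tx":0,"ty":0,"tz":0,"roll":0,"jaw":0}]'; python3 -m jog '[{"tx":0,"ty":0,"tz":0,"roll":0,"jaw":0},{"tx":0,"ty":0,"tz":0,"roll":0,"jaw":0},{"tx":0,"ty":0,"tz":0,"roll":0,"jaw":0},{"tx":0,"ty":0,"tz":0,"roll":0,"jaw":0},{"tx":0,"ty":0,"tz":0,"roll":0,"jaw":0},{"tx":0,"ty":0,"tz":0,"roll":0,"jaw":0},{"tx":0.2,"ty":0,"tz":-0.4,"roll":0,"jaw":0},{"tx":0.3,"ty":0,"tz":-0.6,"roll":0,"jaw":0}]'
python3 -m jog '[{"tx":0.8,"ty":0,"tz":-1.6,"roll":0,"jaw":0},{"tx":1,"ty":0,"tz":-4,"roll":0,"jaw":0.5},{"tx":0,"ty":1,"tz":-4.4,"roll":0,"jaw":1},{"tx":0,"ty":4,"tz":-2,"roll":0,"jaw":1},{"tx":0,"ty":4.5,"tz":0,"roll":0,"jaw":1},{"tx":0,"ty":4.5,"tz":0,"roll":0,"jaw":1},{"tx":0,"ty":4.5,"tz":0,"roll":0,"jaw":1},{"tx":0,"ty":4.5,"tz":0,"roll":0,"jaw":1}]'; python3 d.py .563 .1785 .15 81.2
```

```text
time_s: 7.0
position: [0.53, -0.2255, 0.1179]
tcp_rot: [[-0.964, -0.265, -0.0], [-0.265, 0.964, -0.001], [0.001, -0.0, -1.0]]
force: [-3.2, -0.9, 9.1]
opening: 0.004
grasp_force: 4.9
time_s: 7.8
position: [0.5255, -0.2264, 0.1269]
tcp_rot: [[-0.964, -0.265, 0.0], [-0.265, 0.964, 0.0], [-0.0, 0.0, -1.0]]
force: [0.2, 0.1, -0.1]
opening: 0.009
grasp_force: 0.0
time_s: 8.6
position: [0.4462, -0.0078, 0.247]
tcp_rot: [[-0.964, -0.264, 0.0], [-0.264, 0.964, 0.001], [-0.0, 0.001, -1.0]]
force: [1.6, 0.4, -0.5]
opening: 0.559
grasp_force: 0.0
pos [ 0.4462 -0.0078  0.247 ] yaw 105.32 F [ 1.58  0.42 -0.52] t 8.6 op 0.559 j6 -120.8
tool cm [-16.18  14.88   9.71] roll 0.4209
```

```bash
python3 -m jog '[{"tx":0,"ty":0,"tz":0,"roll":0.14,"jaw":1},{"tx":0,"ty":0,"tz":0,"roll":0.14,"jaw":1},{"tx":0,"ty":0,"tz":0,"roll":0.14,"jaw":1},{"tx":0,"ty":0,"tz":0,"roll":0,"jaw":1}]'; python3 d.py .563 .1785 .1 81.2;python3 - <<'E'
from fit import *
s=least_squares(f,[.58,-.165,.1,.4,.042,0]);q=s.x
print('q',q,np.degrees(q[2:4]));print(np.round(s.fun,1)); print('cradle',P(q,[q[5],q[4],.044]))
E
```

```text
time_s: 9.0
position: [0.4468, -0.009, 0.2469]
tcp_rot: [[-0.989, 0.151, -0.0], [0.151, 0.989, 0.001], [0.001, 0.0, -1.0]]
force: [-0.1, 0.5, 0.5]
opening: 0.919
grasp_force: 0.0
pos [ 0.4468 -0.009   0.2469] yaw 81.34 F [-0.06  0.52  0.53] t 9.0 op 0.919 j6 -96.9
tool cm [-8.67 20.28 14.69] roll 0.0025
blobs [244.0143 266.2105] [214.6615 335.0422] [195.239 285.121] [177.8863 300.4117]
(array([ 0.534 , -0.2227,  0.0986]), np.float64(0.00031776049725085843))
(array([ 0.6389, -0.1048,  0.1721]), np.float64(0.0012151424935962787))
(array([ 0.7064, -0.2207,  0.1654]), np.float64(0.0002624061098131157))
(array([ 0.5037, -0.2778,  0.0647]), np.float64(0.0027973409867038967))
q [ 0.5952 -0.1647  0.2686  0.4636  0.0459 -0.0011] [15.3922 26.5644]
[-0.9  0.3 -0.   0.5 -0.8  0.4  0.7  0.4 -1.3  0.1 -0.   1.1 -0.1 -1.1
  0.3  0.5  0.2 -0.3 -0.3]
cradle [ 0.5631 -0.126   0.1289]
```

```bash
python3 -m jog '[{"tx":-1.7,"ty":4,"tz":0,"roll":0,"jaw":1},{"tx":-1.7,"ty":4,"tz":0.5,"roll":0,"jaw":1},{"tx":-1.7,"ty":4,"tz":1,"roll":0,"jaw":1},{"tx":-1.7,"ty":4,"tz":2,"roll":0,"jaw":1},{"tx":-1.87,"ty":4.28,"tz":2,"roll":0,"jaw":1},{"tx":0,"ty":0,"tz":4.5,"roll":0,"jaw":1},{"tx":0,"ty":0,"tz":4.5,"roll":0,"jaw":1},{"tx":0,"ty":0,"tz":0,"roll":0,"jaw":1}]'; python3 d.py .563 .1785 .026 81.2
```

```text
time_s: 9.9
position: [0.558, 0.1768, 0.0958]
tcp_rot: [[-0.989, 0.149, -0.015], [0.149, 0.989, -0.002], [0.015, -0.004, -1.0]]
force: [-0.9, -0.3, -0.8]
opening: 0.994
grasp_force: 0.0
pos [0.558  0.1768 0.0958] yaw 81.43 F [-0.9  -0.27 -0.77] t 9.9 op 0.994 j6 -74.8
tool cm [-0.58  0.27  6.97] roll 0.0041
```

```bash
python3 -m jog '[{"tx":-0.3,"ty":0.1,"tz":2.5,"roll":0,"jaw":1},{"tx":0,"ty":0,"tz":2.5,"roll":0,"jaw":1},{"tx":0,"ty":0,"tz":1.2,"roll":0,"jaw":1},{"tx":0,"ty":0,"tz":0,"roll":0,"jaw":1},{"tx":0,"ty":0,"tz":0,"roll":0,"jaw":1}]'; python3 d.py .563 .1785 .026 81.2
```

```text
time_s: 10.4
position: [0.5672, 0.1776, 0.042]
tcp_rot: [[-0.989, 0.151, 0.002], [0.151, 0.989, 0.0], [-0.002, 0.001, -1.0]]
force: [0.7, 0.4, 0.3]
opening: 0.999
grasp_force: 0.0
pos [0.5672 0.1776 0.042 ] yaw 81.31 F [0.71 0.43 0.33] t 10.4 op 0.999 j6 -74.7
tool cm [0.43 0.02 1.59] roll 0.0019
```

```bash
python3 -m jog '[{"tx":0.4,"ty":0,"tz":1,"roll":0,"jaw":1},{"tx":0,"ty":0,"tz":0.55,"roll":0,"jaw":1},{"tx":0,"ty":0,"tz":0,"roll":0,"jaw":0.7},{"tx":0,"ty":0,"tz":0,"roll":0,"jaw":0.3},{"tx":0,"ty":0,"tz":0,"roll":0,"jaw":0.3},{"tx":0,"ty":0,"tz":0,"roll":0,"jaw":0.3},{"tx":0,"ty":0,"tz":0,"roll":0,"jaw":0.3},{"tx":0,"ty":0,"tz":0,"roll":0,"jaw":0.3}]';python3 -m jog '[{"tx":0,"ty":0,"tz":0,"roll":0,"jaw":0.3},{"tx":0,"ty":0,"tz":0,"roll":0,"jaw":0.3}]'
```

```text
time_s: 11.2
position: [0.5624, 0.1784, 0.0251]
tcp_rot: [[-0.988, 0.151, 0.0], [0.151, 0.988, 0.0], [-0.0, 0.0, -1.0]]
force: [-0.0, 0.6, -1.5]
opening: 0.539
grasp_force: 0.6
time_s: 11.4
position: [0.5625, 0.1785, 0.0251]
tcp_rot: [[-0.988, 0.151, 0.001], [0.151, 0.988, 0.0], [-0.0, 0.0, -1.0]]
force: [0.1, 1.3, 1.0]
opening: 0.497
grasp_force: 29.9
```

```bash
python3 -m jog '[{"tx":0,"ty":0,"tz":-1,"roll":0,"jaw":0.3},{"tx":0,"ty":0,"tz":-2.5,"roll":0,"jaw":0.3},{"tx":0,"ty":0,"tz":-4,"roll":0,"jaw":0.3},{"tx":0,"ty":0,"tz":-4,"roll":0,"jaw":0.3},{"tx":0,"ty":0,"tz":-4,"roll":0,"jaw":0.3},{"tx":0,"ty":0,"tz":-4,"roll":0,"jaw":0.3},{"tx":0,"ty":0,"tz":-4,"roll":0,"jaw":0.3},{"tx":0,"ty":0,"tz":0,"roll":0,"jaw":0.3}]'; python3 -m jog '[{"tx":0,"ty":0,"tz":0,"roll":-0.1,"jaw":0.3},{"tx":0,"ty":0,"tz":0,"roll":-0.12,"jaw":0.3},{"tx":0,"ty":0,"tz":0,"roll":-0.12,"jaw":0.3},{"tx":0,"ty":0,"tz":0,"roll":-0.08,"jaw":0.3},{"tx":0,"ty":0,"tz":0,"roll":0,"jaw":0.3}]'; python3 d.py .5524 -.1289 .26 105.4
```

```text
time_s: 12.2
position: [0.5655, 0.1787, 0.2668]
tcp_rot: [[-0.988, 0.151, 0.013], [0.151, 0.989, 0.001], [-0.013, 0.003, -1.0]]
force: [1.1, 0.9, -1.5]
opening: 0.496
grasp_force: 29.9
time_s: 12.7
position: [0.5612, 0.1781, 0.2589]
tcp_rot: [[-0.964, -0.265, -0.003], [-0.265, 0.964, -0.001], [0.003, 0.0, -1.0]]
force: [-0.5, 0.6, -1.0]
opening: 0.495
grasp_force: 29.9
pos [0.5612 0.1781 0.2589] yaw 105.35 F [-0.48  0.63 -1.03] t 12.7 op 0.495 j6 -98.6
tool cm [  8.97 -29.37  -0.09] roll -0.0008
```

```bash
python3 -m jog '[{"tx":0.7,"ty":-2.4,"tz":0,"roll":0,"jaw":0.3},{"tx":1.3,"ty":-4,"tz":0,"roll":0,"jaw":0.3},{"tx":1.3,"ty":-4.2,"tz":0,"roll":0,"jaw":0.3},{"tx":1.3,"ty":-4.2,"tz":0,"roll":0,"jaw":0.3},{"tx":1.3,"ty":-4.2,"tz":0,"roll":0,"jaw":0.3},{"tx":1.3,"ty":-4.2,"tz":0,"roll":0,"jaw":0.3},{"tx":1.2,"ty":-3.8,"tz":0,"roll":0,"jaw":0.3},{"tx":0.57,"ty":-2.37,"tz":0,"roll":0,"jaw":0.3}]'; python3 -m jog '[{"tx":0,"ty":0,"tz":0,"roll":0,"jaw":0.3},{"tx":0,"ty":0,"tz":0,"roll":0,"jaw":0.3},{"tx":0,"ty":0,"tz":0,"roll":0,"jaw":0.3}]'; python3 d.py .5524 -.1289 .21 105.4
```

```text
time_s: 13.5
position: [0.5527, -0.1316, 0.2594]
tcp_rot: [[-0.965, -0.261, -0.001], [-0.261, 0.965, -0.001], [0.001, -0.0, -1.0]]
force: [0.9, -0.1, -1.8]
opening: 0.5
grasp_force: 29.9
time_s: 13.8
position: [0.553, -0.1275, 0.2595]
tcp_rot: [[-0.964, -0.265, -0.001], [-0.265, 0.964, 0.001], [0.001, 0.001, -1.0]]
force: [-0.1, 0.1, -1.1]
opening: 0.5
grasp_force: 29.9
pos [ 0.553  -0.1275  0.2595] yaw 105.37 F [-0.09  0.11 -1.14] t 13.8 op 0.5 j6 -129.6
tool cm [ 0.09 -0.12  4.95] roll -0.0006
```

```bash
python3 -m jog '[{"tx":0.05,"ty":-0.12,"tz":1.5,"roll":0,"jaw":0.3},{"tx":0,"ty":0,"tz":1.5,"roll":0,"jaw":0.3},{"tx":0,"ty":0,"tz":1,"roll":0,"jaw":0.3},{"tx":0,"ty":0,"tz":0,"roll":0,"jaw":0.3},{"tx":0,"ty":0,"tz":0,"roll":0,"jaw":0.3}]'; python3 d.py .5524 -.1289 .205 105.4; cat > v.py <<'E'
import sys
from h import *
A=[]
for n,b in(('side',(150,270,205,335)),('top',(140,260,265,380))):
    c=cap(n); r0,r1,c0,c1=b; A.append(cv2.resize(c['img'][r0:r1,c0:c1,::-1],None,fx=3.2,fy=3.2,interpolation=cv2.INTER_CUBIC))
cv2.imwrite(f'pics/{sys.argv[1]}.png',np.hstack(A))
E
python3 v.py place1
```

```text
time_s: 14.3
position: [0.5536, -0.1293, 0.2201]
tcp_rot: [[-0.964, -0.266, -0.0], [-0.266, 0.964, 0.0], [0.0, 0.0, -1.0]]
force: [0.2, -0.5, -2.5]
opening: 0.496
grasp_force: 29.9
pos [ 0.5536 -0.1293  0.2201] yaw 105.41 F [ 0.24 -0.51 -2.45] t 14.3 op 0.496 j6 -129.8
tool cm [0.11 0.07 1.51] roll 0.0003
```

View pics/place1.png

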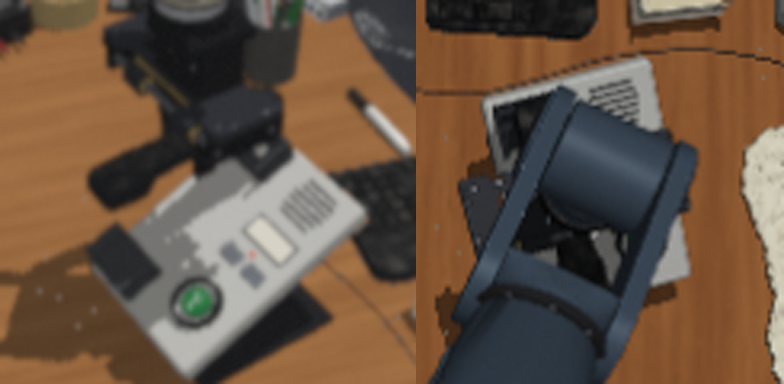

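The handset is held level, its lower end at about crop (110,190), with the upper end over the upper cup. The button is back out. I'm lowering until contact.

```bash
python3 -m jog '[{"tx":0.05,"ty":0.05,"tz":0.6,"roll":0,"jaw":0.3},{"tx":0,"ty":0,"tz":0.4,"roll":0,"jaw":0.3},{"tx":0,"ty":0,"tz":0,"roll":0,"jaw":0.3}]'; python3 -m jog '[{"tx":0,"ty":0,"tz":0.2,"roll":0,"jaw":0.3},{"tx":0,"ty":0,"tz":0.2,"roll":0,"jaw":0.3},{"tx":0,"ty":0,"tz":0,"roll":0,"jaw":0.3}]';python3 -m jog '[{"tx":0,"ty":0,"tz":0.2,"roll":0,"jaw":0.3},{"tx":0,"ty":0,"tz":0,"roll":0,"jaw":0.3}]'
```

```text
time_s: 14.7
position: [0.5524, -0.1295, 0.2095]
tcp_rot: [[-0.964, -0.265, -0.001], [-0.265, 0.964, 0.0], [0.001, 0.001, -1.0]]
force: [-0.4, 0.3, -1.0]
opening: 0.497
grasp_force: 29.9
time_s: 15.0
position: [0.5524, -0.1297, 0.2058]
tcp_rot: [[-0.964, -0.265, -0.001], [-0.265, 0.964, 0.0], [0.001, 0.0, -1.0]]
force: [-3.9, -2.1, 0.1]
opening: 0.498
grasp_force: 30.0
time_s: 15.2
position: [0.5522, -0.1296, 0.2037]
tcp_rot: [[-0.964, -0.265, -0.001], [-0.265, 0.964, 0.0], [0.001, 0.0, -1.0]]
force: [-3.9, -1.6, 1.6]
opening: 0.496
grasp_force: 30.0
```

```bash
python3 -m jog '[{"tx":0.1,"ty":0,"tz":-0.5,"roll":0,"jaw":0.3},{"tx":0.5,"ty":-0.05,"tz":0,"roll":0,"jaw":0.3},{"tx":0,"ty":0,"tz":0.3,"roll":0,"jaw":0.3},{"tx":0,"ty":0,"tz":0.2,"roll":0,"jaw":0.3},{"tx":0,"ty":0,"tz":0,"roll":0,"jaw":0.3}]'; python3 -m jog '[{"tx":0,"ty":0,"tz":0.2,"roll":0,"jaw":0.3},{"tx":0,"ty":0,"tz":0,"roll":0,"jaw":0.3}]'; python3 -m jog '[{"tx":0,"ty":0,"tz":0.2,"roll":0,"jaw":0.3},{"tx":0,"ty":0,"tz":0,"roll":0,"jaw":0.3}]'
```

```text
time_s: 15.7
position: [0.547, -0.1315, 0.2034]
tcp_rot: [[-0.964, -0.265, -0.001], [-0.265, 0.964, 0.0], [0.001, 0.001, -1.0]]
force: [-0.0, -0.2, -2.1]
opening: 0.495
grasp_force: 30.0
time_s: 15.9
position: [0.5471, -0.1316, 0.2016]
tcp_rot: [[-0.964, -0.265, -0.0], [-0.265, 0.964, 0.0], [0.0, 0.0, -1.0]]
force: [-0.6, 0.5, -1.8]
opening: 0.493
grasp_force: 30.0
time_s: 16.1
position: [0.5471, -0.1316, 0.1997]
tcp_rot: [[-0.964, -0.265, -0.0], [-0.265, 0.964, 0.0], [0.0, 0.0, -1.0]]
force: [-0.3, 0.9, -1.5]
opening: 0.498
grasp_force: 30.0
```

```bash
python3 -m jog '[{"tx":0,"ty":0.1,"tz":0.15,"roll":0,"jaw":0.3},{"tx":0,"ty":0,"tz":0,"roll":0,"jaw":0.3}]'; python3 -m jog '[{"tx":0,"ty":0,"tz":0.15,"roll":0,"jaw":0.3},{"tx":0,"ty":0,"tz":0,"roll":0,"jaw":0.3}]'; python3 -m jog '[{"tx":0,"ty":0,"tz":0.15,"roll":0,"jaw":0.3},{"tx":0,"ty":0,"tz":0,"roll":0,"jaw":0.3}]'
```

```text
time_s: 16.3
position: [0.5467, -0.1305, 0.1983]
tcp_rot: [[-0.964, -0.265, -0.001], [-0.265, 0.964, 0.0], [0.0, 0.0, -1.0]]
force: [-0.3, 0.6, -1.5]
opening: 0.496
grasp_force: 30.0
time_s: 16.5
position: [0.5468, -0.1306, 0.1968]
tcp_rot: [[-0.964, -0.265, -0.0], [-0.265, 0.964, 0.0], [0.0, 0.0, -1.0]]
force: [-0.3, -1.2, -1.6]
opening: 0.498
grasp_force: 30.0
time_s: 16.7
position: [0.5468, -0.1306, 0.1953]
tcp_rot: [[-0.964, -0.265, -0.0], [-0.265, 0.964, 0.0], [0.0, 0.0, -1.0]]
force: [0.2, -0.5, -2.0]
opening: 0.501
grasp_force: 30.0
```

```bash
python3 -m jog '[{"tx":0,"ty":0,"tz":0.15,"roll":0,"jaw":0.3},{"tx":0,"ty":0,"tz":0,"roll":0,"jaw":0.3}]'; python3 -m jog '[{"tx":0,"ty":0,"tz":0.15,"roll":0,"jaw":0.3},{"tx":0,"ty":0,"tz":0,"roll":0,"jaw":0.3}]'; python3 -m jog '[{"tx":0,"ty":0,"tz":0.15,"roll":0,"jaw":0.3},{"tx":0,"ty":0,"tz":0,"roll":0,"jaw":0.3}]'
```

```text
time_s: 16.9
position: [0.5468, -0.1307, 0.1938]
tcp_rot: [[-0.964, -0.265, -0.0], [-0.265, 0.964, 0.0], [0.0, 0.0, -1.0]]
force: [0.9, 0.5, -2.9]
opening: 0.498
grasp_force: 30.0
time_s: 17.1
position: [0.5468, -0.1306, 0.1923]
tcp_rot: [[-0.964, -0.265, -0.0], [-0.265, 0.964, 0.0], [0.0, 0.0, -1.0]]
force: [1.0, 0.1, -1.2]
opening: 0.499
grasp_force: 30.0
time_s: 17.3
position: [0.5468, -0.1307, 0.1908]
tcp_rot: [[-0.964, -0.265, -0.0], [-0.265, 0.964, 0.0], [0.0, 0.0, -1.0]]
force: [0.2, 0.0, -2.5]
opening: 0.495
grasp_force: 30.0
```

```bash
python3 v.py place2
```

```text
(no output)
```

View pics/place2.png

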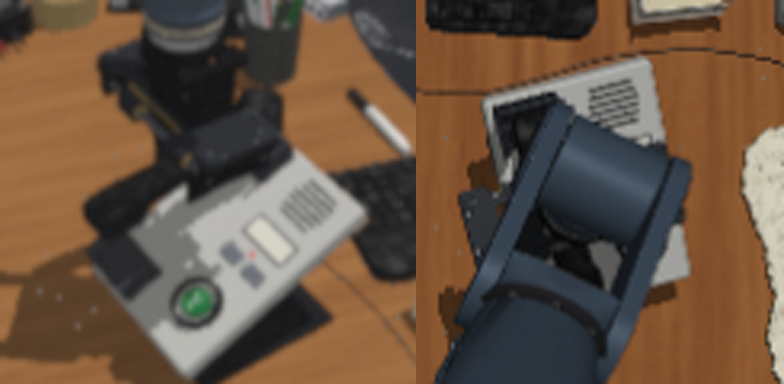

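```bash
cat > pitch.py <<'E'
from h import *
c=cap('side'); s=read_state(); T=np.array(s['position']); R=np.array(s['tcp_rot'])
r=trace('side','handset'); m=r[0]['pixels']; print(r[0]['p'],r[0]['bbox'],m.sum())
rc=np.argwhere(m); k=rc[rc[:,1]<rc[:,1].min()+12]
cols=sorted(set(k[:,1])); print('cols',[(int(x),int(k[k[:,1]==x][:,0].min()),int(k[k[:,1]==x][:,0].max())) for x in cols])
ex=np.array([-R[0,0],-R[1,0],0]);ex/=np.linalg.norm(ex); ey=np.array([-ex[1],ex[0],0]); h=.025
for p in range(0,31,5):
    a=np.radians(p); X=np.cos(a)*ex+np.sin(a)*np.array([0,0,1]); Z=np.cross(X,ey)
    pts=np.array([proj(c,T+X*x+ey*y+Z*z)[::-1] for x in(-.104,-.07) for y in(-.022,.022) for z in(-h,.036-h)])
    H=cv2.convexHull(pts.astype(np.float32)).reshape(-1,2); M=np.zeros((384*4,512*4),np.uint8); cv2.fillPoly(M,[np.round(H*4).astype(int)],1)
    out=[]
    for x in cols[::3]:
        q=np.where(M[:,x*4])[0]; out.append((int(x),round(q.min()/4,1),round(q.max()/4,1)) if len(q) else (int(x),))
    print(p,'left',round(H[:,0].min(),1),out)
E
python3 pitch.py
```

```text
0.71 [230.6, 200.2, 33.1, 24.0] 410
cols [(231, 212, 215), (232, 211, 217), (233, 210, 218), (234, 209, 219), (235, 209, 220), (236, 208, 221), (237, 208, 222), (238, 207, 222), (239, 207, 223), (240, 206, 222), (241, 206, 222), (242, 205, 222)]
0 left 228.2 [(231, np.float64(206.5), np.float64(219.0)), (234, np.float64(205.2), np.float64(222.5)), (237, np.float64(204.0), np.float64(224.8)), (240, np.float64(205.8), np.float64(223.2))]
5 left 228.2 [(231, np.float64(208.8), np.float64(219.8)), (234, np.float64(207.2), np.float64(223.2)), (237, np.float64(205.8), np.float64(226.8)), (240, np.float64(207.8), np.float64(225.2))]
10 left 228.4 [(231, np.float64(210.8), np.float64(220.0)), (234, np.float64(209.0), np.float64(223.5)), (237, np.float64(207.2), np.float64(227.0)), (240, np.float64(209.2), np.float64(227.0))]
15 left 228.9 [(231, np.float64(212.8), np.float64(219.0)), (234, np.float64(210.8), np.float64(223.5)), (237, np.float64(208.8), np.float64(227.0)), (240, np.float64(210.2), np.float64(229.2))]
20 left 229.5 [(231, np.float64(215.0), np.float64(218.5)), (234, np.float64(212.8), np.float64(222.8)), (237, np.float64(210.5), np.float64(226.5)), (240, np.float64(211.5), np.float64(230.0))]
25 left 230.4 [(231, np.float64(217.2), np.float64(218.5)), (234, np.float64(214.8), np.float64(222.0)), (237, np.float64(212.2), np.float64(225.5)), (240, np.float64(212.0), np.float64(229.2))]
30 left 231.5 [(231,), (234, np.float64(217.0), np.float64(222.2)), (237, np.float64(214.0), np.float64(226.0)), (240, np.float64(212.2), np.float64(229.0))]
```

```bash
python3 -m jog '[{"tx":0,"ty":0,"tz":0.15,"roll":0,"jaw":0.3},{"tx":0,"ty":0,"tz":0,"roll":0,"jaw":0.3}]'; python3 -m jog '[{"tx":0,"ty":0,"tz":0.15,"roll":0,"jaw":0.3},{"tx":0,"ty":0,"tz":0,"roll":0,"jaw":0.3}]'; python3 -m jog '[{"tx":0,"ty":0,"tz":0.15,"roll":0,"jaw":0.3},{"tx":0,"ty":0,"tz":0,"roll":0,"jaw":0.3}]'; python3 -m jog '[{"tx":0,"ty":0,"tz":0.15,"roll":0,"jaw":0.3},{"tx":0,"ty":0,"tz":0,"roll":0,"jaw":0.3}]' | grep -E 'force|pos'
```

```text
time_s: 17.7
position: [0.5469, -0.1306, 0.1893]
tcp_rot: [[-0.964, -0.265, -0.0], [-0.265, 0.964, 0.0], [0.0, 0.0, -1.0]]
force: [-0.3, 0.4, -1.8]
opening: 0.499
grasp_force: 30.0
time_s: 17.9
position: [0.5468, -0.1307, 0.1878]
tcp_rot: [[-0.964, -0.265, -0.0], [-0.265, 0.964, 0.0], [0.0, 0.0, -1.0]]
force: [-0.8, 0.8, -2.0]
opening: 0.495
grasp_force: 30.0
time_s: 18.1
position: [0.547, -0.1308, 0.1866]
tcp_rot: [[-0.964, -0.265, 0.0], [-0.265, 0.964, -0.0], [-0.0, -0.0, -1.0]]
force: [-0.4, 0.5, 0.8]
opening: 0.498
grasp_force: 30.0
position: [0.5468, -0.1307, 0.1851]
force: [-1.7, -0.2, 1.4]
grasp_force: 30.0
```

```bash
python3 -m jog '[{"tx":0,"ty":0,"tz":0.15,"roll":0,"jaw":0.3},{"tx":0,"ty":0,"tz":0,"roll":0,"jaw":0.3}]' | grep -E 'force|pos'; python3 -m jog '[{"tx":0,"ty":0,"tz":0.15,"roll":0,"jaw":0.3},{"tx":0,"ty":0,"tz":0,"roll":0,"jaw":0.3}]'| grep -E 'force|pos'; python3 -m jog '[{"tx":0,"ty":0,"tz":0.15,"roll":0,"jaw":0.3},{"tx":0,"ty":0,"tz":0,"roll":0,"jaw":0.3}]'| grep -E 'force|pos'
```

```text
position: [0.5467, -0.1307, 0.1834]
force: [-1.7, -0.8, 0.9]
grasp_force: 30.0
position: [0.5466, -0.1307, 0.1817]
force: [-2.1, -0.2, 1.6]
grasp_force: 30.0
position: [0.5465, -0.1306, 0.1802]
force: [-4.3, -0.9, 1.7]
grasp_force: 30.0
```

```bash
python3 -m jog '[{"tx":0.15,"ty":0,"tz":0.1,"roll":0,"jaw":0.3},{"tx":0,"ty":0,"tz":0,"roll":0,"jaw":0.3}]' | grep -E 'force|pos'; python3 -m jog '[{"tx":0.05,"ty":0,"tz":0.15,"roll":0,"jaw":0.3},{"tx":0,"ty":0,"tz":0,"roll":0,"jaw":0.3}]'| grep -E 'force|pos'; python3 -m jog '[{"tx":0.03,"ty":0,"tz":0.15,"roll":0,"jaw":0.3},{"tx":0,"ty":0,"tz":0,"roll":0,"jaw":0.3}]'| grep -E 'force|pos'; python3 pitch.py
```

```text
position: [0.5461, -0.1311, 0.1796]
force: [-0.6, 0.5, 1.4]
grasp_force: 30.0
position: [0.5456, -0.1313, 0.1781]
force: [0.2, 0.6, 0.3]
grasp_force: 30.0
position: [0.545, -0.1315, 0.1764]
force: [0.5, -0.2, 1.6]
grasp_force: 30.0
0.61 [229.3, 187.7, 58.8, 41.9] 450
cols [(231, 218, 222), (232, 217, 223), (233, 216, 225), (234, 215, 226), (235, 215, 227), (236, 214, 228), (237, 213, 229), (238, 212, 229), (239, 211, 229), (240, 211, 229), (241, 210, 229), (242, 210, 228)]
0 left 227.9 [(231, np.float64(210.2), np.float64(223.0)), (234, np.float64(209.0), np.float64(226.8)), (237, np.float64(207.8), np.float64(228.2)), (240, np.float64(210.2), np.float64(226.8))]
5 left 227.9 [(231, np.float64(212.2), np.float64(223.5)), (234, np.float64(210.8), np.float64(227.2)), (237, np.float64(209.2), np.float64(230.2)), (240, np.float64(211.8), np.float64(228.8))]
10 left 228.1 [(231, np.float64(214.2), np.float64(224.0)), (234, np.float64(212.5), np.float64(227.5)), (237, np.float64(210.8), np.float64(231.0)), (240, np.float64(213.2), np.float64(230.5))]
15 left 228.6 [(231, np.float64(216.2), np.float64(223.2)), (234, np.float64(214.2), np.float64(227.2)), (237, np.float64(212.2), np.float64(230.8)), (240, np.float64(214.2), np.float64(232.5))]
20 left 229.2 [(231, np.float64(218.5), np.float64(222.5)), (234, np.float64(216.0), np.float64(226.8)), (237, np.float64(213.8), np.float64(230.2)), (240, np.float64(215.2), np.float64(234.0))]
25 left 230.1 [(231, np.float64(220.8), np.float64(222.8)), (234, np.float64(218.0), np.float64(226.2)), (237, np.float64(215.5), np.float64(229.8)), (240, np.float64(216.0), np.float64(233.0))]
30 left 231.2 [(231,), (234, np.float64(220.2), np.float64(226.2)), (237, np.float64(217.5), np.float64(229.8)), (240, np.float64(216.5), np.float64(232.8))]
```

```bash
python3 -m jog '[{"tx":0,"ty":0.02,"tz":0.15,"roll":0,"jaw":0.3},{"tx":0,"ty":0.02,"tz":0.15,"roll":0,"jaw":0.3},{"tx":0,"ty":0,"tz":0,"roll":0,"jaw":0.3}]' | grep -E 'force|pos'; python3 -m jog '[{"tx":-0.05,"ty":0,"tz":0.15,"roll":0,"jaw":0.3},{"tx":-0.05,"ty":0,"tz":0.15,"roll":0,"jaw":0.3},{"tx":0,"ty":0,"tz":0,"roll":0,"jaw":0.3}]'| grep -E 'force|pos'; python3 -m jog '[{"tx":-0.05,"ty":0,"tz":0.15,"roll":0,"jaw":0.3},{"tx":-0.05,"ty":0,"tz":0.15,"roll":0,"jaw":0.3},{"tx":0,"ty":0,"tz":0,"roll":0,"jaw":0.3}]'| grep -E 'force|pos'
```

```text
position: [0.5446, -0.1311, 0.1733]
force: [0.5, -1.0, 1.8]
grasp_force: 30.0
position: [0.5448, -0.1308, 0.17]
force: [-2.5, -2.5, 1.1]
grasp_force: 30.0
position: [0.5459, -0.1301, 0.167]
force: [-3.4, -2.4, 1.3]
grasp_force: 30.0
```

```bash
python3 -m jog '[{"tx":0,"ty":-0.05,"tz":0.15,"roll":0,"jaw":0.3},{"tx":0,"ty":0,"tz":0.15,"roll":0,"jaw":0.3},{"tx":0,"ty":0,"tz":0,"roll":0,"jaw":0.3}]' | grep -E 'force|pos'; python3 -m jog '[{"tx":-0.05,"ty":0,"tz":0.15,"roll":0,"jaw":0.3},{"tx":-0.05,"ty":0,"tz":0.15,"roll":0,"jaw":0.3},{"tx":0,"ty":0,"tz":0,"roll":0,"jaw":0.3}]'| grep -E 'force|pos'; python3 pitch.py; python3 v.py place3
```

```text
position: [0.5464, -0.1304, 0.1641]
force: [-2.1, 0.1, 0.2]
grasp_force: 30.0
position: [0.5475, -0.1304, 0.1612]
force: [-2.8, 0.3, 0.9]
grasp_force: 30.0
0.92 [232.1, 190.8, 56.7, 47.0] 444
cols [(233, 224, 227), (234, 223, 229), (235, 222, 230), (236, 221, 231), (237, 220, 232), (238, 219, 232), (239, 219, 233), (240, 218, 233), (241, 217, 234), (242, 216, 233), (243, 215, 233), (244, 214, 232)]
0 left 228.9 [(233, np.float64(213.0), np.float64(227.2)), (236, np.float64(211.5), np.float64(230.8)), (239, np.float64(211.0), np.float64(230.8)), (242, np.float64(214.5), np.float64(229.2))]
5 left 228.9 [(233, np.float64(214.8), np.float64(228.0)), (236, np.float64(213.2), np.float64(231.8)), (239, np.float64(212.8), np.float64(232.8)), (242, np.float64(216.2), np.float64(231.0))]
10 left 229.1 [(233, np.float64(216.5), np.float64(228.2)), (236, np.float64(214.8), np.float64(232.0)), (239, np.float64(214.2), np.float64(234.8)), (242, np.float64(217.8), np.float64(232.8))]
15 left 229.6 [(233, np.float64(218.8), np.float64(227.8)), (236, np.float64(216.8), np.float64(231.5)), (239, np.float64(215.5), np.float64(235.2)), (242, np.float64(218.8), np.float64(234.8))]
20 left 230.2 [(233, np.float64(220.8), np.float64(227.2)), (236, np.float64(218.2), np.float64(231.0)), (239, np.float64(216.5), np.float64(234.8)), (242, np.float64(220.0), np.float64(236.8))]
25 left 231.1 [(233, np.float64(222.8), np.float64(226.8)), (236, np.float64(220.2), np.float64(230.5)), (239, np.float64(217.8), np.float64(234.0)), (242, np.float64(220.5), np.float64(237.5))]
30 left 232.1 [(233, np.float64(224.8), np.float64(227.0)), (236, np.float64(222.2), np.float64(230.5)), (239, np.float64(219.5), np.float64(234.2)), (242, np.float64(220.2), np.float64(236.8))]
```

View pics/place3.png

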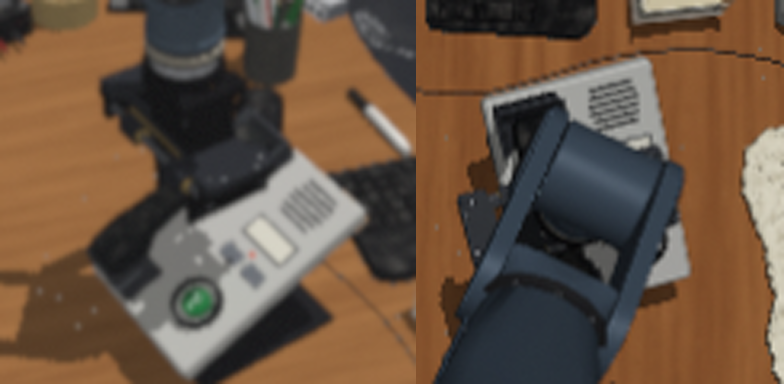

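The handset is pitched about 20–25°, its lower end just above the lower cup at crop (125,245). I'm continuing down and forward.

```bash
python3 -m jog '[{"tx":-0.1,"ty":0,"tz":0.12,"roll":0,"jaw":0.3},{"tx":0,"ty":0,"tz":0,"roll":0,"jaw":0.3}]' | grep -E 'force|pos'; python3 -m jog '[{"tx":-0.1,"ty":0,"tz":0.12,"roll":0,"jaw":0.3},{"tx":0,"ty":0,"tz":0,"roll":0,"jaw":0.3}]'| grep -E 'force|pos'; python3 -m jog '[{"tx":-0.1,"ty":0,"tz":0.12,"roll":0,"jaw":0.3},{"tx":0,"ty":0,"tz":0,"roll":0,"jaw":0.3}]'| grep -E 'force|pos'
```

```text
position: [0.5487, -0.1305, 0.1602]
force: [-3.3, -0.8, 0.3]
grasp_force: 30.0
position: [0.5497, -0.1302, 0.159]
force: [-3.7, -1.5, 0.6]
grasp_force: 30.0
position: [0.5506, -0.1299, 0.1578]
force: [-3.2, -0.8, 0.4]
grasp_force: 30.0
```

```bash
python3 -m jog '[{"tx":-0.05,"ty":0,"tz":0.12,"roll":0,"jaw":0.3},{"tx":0,"ty":0,"tz":0,"roll":0,"jaw":0.3}]' | grep -E 'force|pos'; python3 -m jog '[{"tx":-0.05,"ty":0,"tz":0.12,"roll":0,"jaw":0.3},{"tx":0,"ty":0,"tz":0,"roll":0,"jaw":0.3}]'| grep -E 'force|pos'; python3 -m jog '[{"tx":0,"ty":0,"tz":0.12,"roll":0,"jaw":0.3},{"tx":0,"ty":0,"tz":0,"roll":0,"jaw":0.3}]'| grep -E 'force|pos'
```

```text
position: [0.5511, -0.1297, 0.1565]
force: [-2.9, -1.8, 0.5]
grasp_force: 30.0
position: [0.5515, -0.1296, 0.1554]
force: [-2.6, -1.4, 0.3]
grasp_force: 30.0
position: [0.5518, -0.1295, 0.1542]
force: [-2.9, -0.6, -0.2]
grasp_force: 30.0
```

```bash
python3 -m jog '[{"tx":0,"ty":0,"tz":0.1,"roll":0,"jaw":0.3},{"tx":0,"ty":0,"tz":0,"roll":0,"jaw":0.3}]' | grep -E 'force|pos'; python3 -m jog '[{"tx":0,"ty":0,"tz":0.1,"roll":0,"jaw":0.3},{"tx":0,"ty":0,"tz":0,"roll":0,"jaw":0.3}]'| grep -E 'force|pos';python3 pitch.py
```

```text
position: [0.5519, -0.1295, 0.1533]
force: [-1.2, -0.5, 0.0]
grasp_force: 30.0
position: [0.5521, -0.1295, 0.1524]
force: [-1.2, 0.1, 1.2]
grasp_force: 30.0Traceback (most recent call last):
  File "pitch.py", line 3, in <module>
    r=trace('side','handset'); m=r[0]['pixels']; print(r[0]['p'],r[0]['bbox'],m.sum())
                                 ~^^^
IndexError: list index out of range
```

```bash
python3 -m jog '[{"tx":0,"ty":0,"tz":0.08,"roll":0,"jaw":0.3},{"tx":0,"ty":0,"tz":0,"roll":0,"jaw":0.3}]'| grep -E 'force|pos'; python3 -m jog '[{"tx":0,"ty":0,"tz":0.08,"roll":0,"jaw":0.3},{"tx":0,"ty":0,"tz":0,"roll":0,"jaw":0.3}]'| grep -E 'force|pos'; python3 v.py place4
```

```text
position: [0.5522, -0.1295, 0.1522]
force: [-0.5, 1.8, 5.5]
grasp_force: 30.0
position: [0.5522, -0.1295, 0.1521]
force: [-1.3, 1.1, 9.4]
grasp_force: 30.0
```

View pics/place4.png

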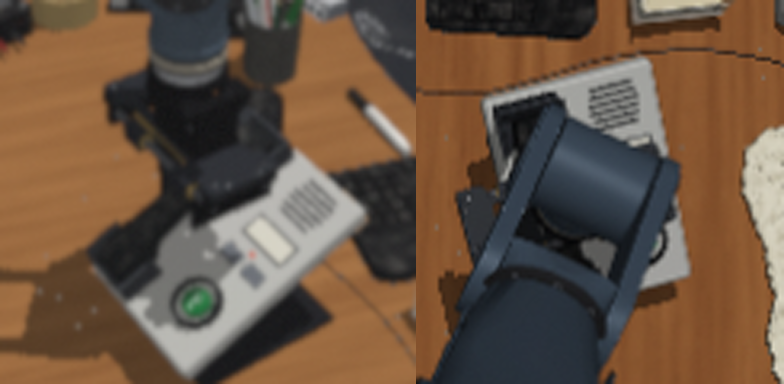

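The handset is seated in both cups, with firm two-ended contact at z 0.152 (predicted 0.151). I'll ease off and release.

```bash
python3 -m jog '[{"tx":0,"ty":0,"tz":-0.14,"roll":0,"jaw":0.3},{"tx":0,"ty":0,"tz":0,"roll":0,"jaw":0.3},{"tx":0,"ty":0,"tz":0,"roll":0,"jaw":0.48},{"tx":0,"ty":0,"tz":0,"roll":0,"jaw":0.52},{"tx":0,"ty":0,"tz":0,"roll":0,"jaw":0.55},{"tx":0,"ty":0,"tz":0,"roll":0,"jaw":0.6},{"tx":0,"ty":0,"tz":0,"roll":0,"jaw":0.65},{"tx":0,"ty":0,"tz":0,"roll":0,"jaw":0.75}]'; python3 -m jog '[{"tx":0,"ty":0,"tz":0,"roll":0,"jaw":0.8},{"tx":0,"ty":0,"tz":0,"roll":0,"jaw":0.8},{"tx":0,"ty":0,"tz":-0.5,"roll":0,"jaw":0.8},{"tx":0,"ty":0,"tz":-2,"roll":0,"jaw":0.8},{"tx":0,"ty":0,"tz":-4,"roll":0,"jaw":0.8},{"tx":0,"ty":0,"tz":-4,"roll":0,"jaw":0.8},{"tx":0,"ty":0,"tz":-2,"roll":0,"jaw":0.8},{"tx":0,"ty":4,"tz":0,"roll":0,"jaw":0.8}]'; python3 -m jog '[{"tx":0,"ty":4.5,"tz":0,"roll":0,"jaw":0.8},{"tx":0,"ty":4.5,"tz":0,"roll":0,"jaw":0.8},{"tx":0,"ty":4.5,"tz":0,"roll":0,"jaw":0.8},{"tx":0,"ty":4.5,"tz":0,"roll":0,"jaw":0.8},{"tx":0,"ty":4.5,"tz":0,"roll":0,"jaw":0.8},{"tx":0,"ty":4.5,"tz":0,"roll":0,"jaw":0.8},{"tx":0,"ty":0,"tz":0,"roll":0,"jaw":0.8}]'; sed -i 's/3.2,fy=3.2/3.2,fy=3.2/' v.py; python3 v.py final
```

```text
time_s: 24.3
position: [0.5514, -0.1295, 0.1519]
tcp_rot: [[-0.964, -0.265, -0.0], [-0.265, 0.964, 0.0], [0.0, 0.0, -1.0]]
force: [0.0, -0.6, -0.4]
opening: 0.676
grasp_force: 0.0
time_s: 25.1
position: [0.5452, -0.0952, 0.2817]
tcp_rot: [[-0.965, -0.261, 0.012], [-0.261, 0.965, -0.006], [-0.01, -0.009, -1.0]]
force: [0.9, 0.6, -0.0]
opening: 0.802
grasp_force: 0.0
time_s: 25.8
position: [0.4669, 0.1738, 0.2775]
tcp_rot: [[-0.963, -0.271, -0.001], [-0.271, 0.963, 0.002], [0.0, 0.002, -1.0]]
force: [0.4, 0.0, -1.2]
opening: 0.798
grasp_force: 0.0
```

View pics/final.png

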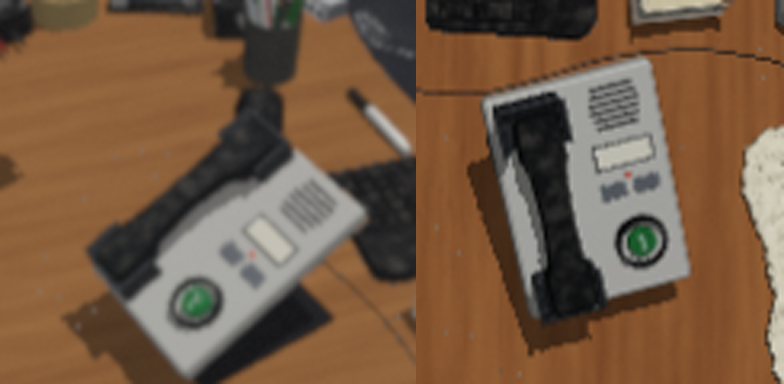

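Both views show the handset lying in both cups along the slope, with the button out and the gripper clear. One last numeric check of the tilt and the seat.

```bash
python3 - <<'E'
from fit import *
q=np.load('q.npy'); o,R=frame(q)
for n in C:
    r=landmark_of(n,'handset'); print(n,[(x['point'],x['p']) for x in r[:1]],'cradle px',proj(C[n],P(q,[q[5],q[4],.044])))
    m=trace(n,'handset')[0]['pixels']; rc=np.argwhere(m); print(rc.min(0),rc.max(0))
    for d in (0,.008):
        M=np.array([proj(C[n],P(q,[q[5]+x,q[4]+y,.044+z+d])) for x in(-.104,.104) for y in(-.022,.022) for z in(0,.036)]); print('  model',d,M.min(0),M.max(0))
E
```

```text
blobs [244.0319 266.2387] [214.6754 335.0433] [nan nan] [nan nan]
(array([ 0.534 , -0.2227,  0.0985]), np.float64(0.00019705305401695203))
 ** On entry to DLASCL parameter number  4 had an illegal value
 ** On entry to DLASCL parameter number  4 had an illegal value
 ** On entry to DLASCL parameter number  4 had an illegal value
 ** On entry to DLASCL parameter number  4 had an illegal value
 ** On entry to DLASCL parameter number  5 had an illegal value
 ** On entry to DLASCL parameter number  4 had an illegal valuefit.py:6: RuntimeWarning: invalid value encountered in divide
  r0,r1,c0,c1=box; s=img[r0:r1,c0:c1].astype(float); w=f(s); r,c=np.mgrid[r0:r1,c0:c1]; return np.array([(w*r).sum(),(w*c).sum()])/w.sum()
Traceback (most recent call last):
  File "fit.py", line 13, in <module>
    for a,b in((bs,bt),(ss,st),(cs(574,232),ct(408,48)),(cs(292,487),ct(483,455))): print(tri(C['side'],a,C['top'],b))
                                                                                          ~~~^^^^^^^^^^^^^^^^^^^^^^^^
  File "h.py", line 20, in tri
    s=np.linalg.lstsq(np.c_[v1,-v2],o2-o1,rcond=None)[0]
      ~~~~~~~~~~~~~~~^^^^^^^^^^^^^^^^^^^^^^^^^^^^^^^^
numpy.linalg.LinAlgError: SVD did not converge in Linear Least Squares
```

```bash
python3 - <<'E'
from h import *
np.set_printoptions(precision=1,suppress=True)
q=np.load('q.npy'); x,y,yw,t=q[:4]; ex=np.array([np.cos(yw),np.sin(yw),0]); ey=np.array([-ex[1],ex[0],0]); Z=np.array([0,0,1.])
R=np.c_[np.cos(t)*ex+np.sin(t)*Z,ey,np.cos(t)*Z-np.sin(t)*ex]; P=lambda l:np.array([x,y,.09])+R@np.array(l)
C={n:cap(n) for n in('side','top')};L={}
for n in C:
    L[n]=landmark_of(n,'handset')[0]['point']; print(n,L[n],proj(C[n],P([q[5],q[4],.044])))
    rc=np.argwhere(trace(n,'handset')[0]['pixels']); print(rc.min(0),rc.max(0))
    for d in (0,.006):
        M=np.array([proj(C[n],P([q[5]+a,q[4]+b,.044+z+d])) for a in(-.104,.104) for b in(-.022,.022) for z in(0,.036)]); print('  model',d,M.min(0),M.max(0))
E
```

```text
side [213.5, 261.5] [214.1 265.2]
[189 236] [237 290]
  model 0 [183.4 232.8] [239.8 293. ]
  model 0.006 [182.4 232. ] [239.  292.5]
top [205.8, 306.8] [204.2 305.8]
[175 295] [237 320]
  model 0 [171.7 292.4] [239.9 321.1]
  model 0.006 [172.2 292.7] [240.6 321.5]
```

```bash
python3 -c "from rig import *; print(hand_in())"
```

```text
the job is handed in; nothing more can be done
None
```

The job is handed in: I held the door-release button fully in for about two seconds, and it sprang back out. The handset then went into both cradle cups over the switch; the switch is hidden under it, so I judged the seating from contact force and the camera fit. The console tilt is unchanged, and nothing else was touched as far as I could see.

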